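# Unbolt the gel tank's safety lid

### The job

Unlock the lid of the gel tank: with one fingertip press the long spring catch fully down and keep it down while the other fingertip pushes the bolt by its upright tab out of the keeper, as far as it goes. Hold the catch down until the bolt is fully back, then let go so that the catch springs up again behind it, and take the hand away. Grasp nothing, and leave the bottle on the lid and the jug, jar and tube rack where they stand.

Things in the scene. Friction and masses are not known exactly. Their poses are not given: they have to be found in the camera images.
- tank: Gel tank with red end plates, 200 (x) by 270 (y) by 90 mm high to its flat grey lid, fixed to the bench. Origin: centre of its underside. On the lid, side by side, 56 mm apart and both along the tank's y, run the bolt (at x = -40 mm, the robot's side) and its spring catch (at x = +16 mm).
- keeper (a point): Centre of the top of the bolt's keeper: a dark fixed block, 34 (x) by 24 mm (y), top 133 mm above the bench, at tank y = -122 mm. The bolt, a flat steel bar 16 mm wide with its top at 123 mm, slides out of it towards the tank's +y through two low guides at y = -66 and +66 mm (28 by 8 mm, tops at 130 mm). Axes as the tank's.
- bolt_tab (a point): Centre of the top of the bolt's upright steel tab, which moves with the bolt. The tab is 24 mm (tank x) by 12 mm (tank y) and stands 42 mm up from the bar, top 165 mm above the bench. Push its -y face towards +y. Axes as the tank's.
- catch_pad (a point): Centre of the top of the catch's long flat steel pad: 26 (tank x) by 104 mm (tank y), 6 mm thick, top 144 mm above the bench when up, 135 mm fully down. It moves straight down only; press it anywhere along its length; a fingertip can slide along it while pressing. Level with the tab along the tank's y when the bolt is home. Axes as the tank's.
- bolt (a joint): How far the bolt is drawn, m: 0 to 0.0015 bolted (home), 0.042 fully back at its stop. It drags with about 2 N and stays where it is left. With the catch up a tooth under the bar blocks it; a catch let up on the way drops into the next notch and blocks again. Only beyond 0.0385 can the catch come up behind the bolt.
- catch (a joint): How far the catch is pressed, m: 0 up (locked), 0.009 fully down; the bolt is free from about 0.006. Spring: about 3 N at the top, 6 N fully down; springs back up when released.
- vial: Small amber bottle, 28 mm across, 55 mm high, loose on the lid, in its back corner (+x, -y of the tank). Origin: centre of its underside.
- jug: White plastic bottle, 90 mm across, 170 mm high, loose on the bench to the left of or behind the tank. Origin: centre of its underside.
- jar: Clear jar with a yellow cap, 76 mm across, 90 mm high, loose on the bench behind or to the left of the tank. Origin: centre of its underside.
- rack: White tube rack, 190 by 90 by 45 mm (59 mm with its tubes), loose on the bench to the right of the tank. Origin: centre of its underside.
There are look-alikes about, which are no part of the job. Leave any purple look-alike of the rack alone. Leave any purple look-alike of the jug alone.

How it is judged:
By the outcome, as a careful person would: the job done as asked, in the order asked, and still so for the second after the job is handed in, with the robot touching nothing.
It also fails if it takes over 38 s, if anything falls off the work surface, if the arm or the gripper's body presses on something with over 40 N, if the wrist force passes 120 N, or if a joint passes its speed limit or range.

### The arm

A 6-joint arm with a two-finger parallel gripper is mounted at the origin on the work surface. World frame = base frame: x ahead of the robot, y to its left, z up, the work surface at z = 0. Lengths are in m, angles in rad, forces in N, time in s.
With the tool pointing down it reaches from about 0.425 to 0.95 m from the base axis. Payload 3.5 kg.
Tool frame: the origin (TCP) lies at the very end of the fingers, on their centre line; the grasp point (between the pads) lies 19 mm behind it; z points along the fingers, y is the line along which they close (so a half turn about z gives the same grasp; the last joint's range is limited). The gripper opens to 85 mm and grips with 20 to 120 N. Pads are 22 mm wide; open, the fingers measure 114 mm over their backs; the gripper's body (76 mm by 85 mm) begins 54 mm behind the grasp point. The pads swing forward as they close: fully open they stand 13 mm farther back than shut.
Start: joints at [-1.283, 0.286, 1.577, -0, 1.279, -0.15], TCP at [0.286, -0.611, 0.231] pointing down, gripper open.
Joint ranges: [-2.77, 2.77], [-0.9, 2.22], [0.21, 2.48], [-1.53, 4.67], [0.24, 2.81], [-2.84, 2.84]. Speed limits (rad/s): [2.79, 2.79, 3.14, 3.14, 3.14, 3.14].

### API

Orientations are given as a unit quaternion [x, y, z, w].
In Python, from plant import ctrl gives the robot as it stands.
- The arm moves only by the tool carry_out, never from a script. Its argument "deltas" is one flat list of numbers, 6 for each row, row after row: the shift along the tool's x, y, z in m, then the turn, a rotation vector about the tool's x, y, z in rad. A call has 1 to 5 rows; each row is the pose to reach, as a shift and turn from the pose commanded when the call began, along the tool's axes at that moment; what a row does not reach only later rows make up. A row lasts 1/8 s, in which the tool goes at most 62.5 mm and 10.7 degrees, less where a joint would pass 70% of its speed; a pose out of reach is approached as far as the arm can. A call with a gripper value outside its range is refused whole. "grip" is the opening in per cent of the stroke, from 0 (shut) to 100 (fully open), set as the call begins (left out, the last holds). The fingers move at their own pace and stop on an object; "grip_force" is the grip in N (left out, the last holds). Time passes only in rows, so rows that repeat a pose let the fingers close. It gives the time, the measured TCP pose, the force, the opening and the grip force at its end, in the units of the state.
- ctrl.get_state(): the state, without advancing time (a new reading comes with each control period).
- ctrl.read_camera(name): name is "scene" or "top"; returns (picture, depth): 384x512x3 uint8, red, green, blue; 384x512 float32, m along the optical axis (not along the pixel's ray), 0 where there is no reading.
- ctrl.camera_model(name): a dict with "intrinsics" (3x3 intrinsics, pixels), "extrinsics" (4x4, takes a point from world to camera coordinates). Camera axes: x right, y down, z forward; pixel columns grow to the right and rows downward; lengths in m; the calibration is good to about 2 mm. A picture is of the moment at which its call begins. camera_model takes no time and is no camera call.
- ctrl.sign_off(): hands the job in; it is judged then, once.
Trained networks look in the newest picture that a camera, given by its name, has taken for a name from the list of things; names that differ only in an ending like _2 or _b are one class to them, and where a whole thing is asked for, a point or a joint stands for the part that bears it (a point fixed in the world has none). Each returns a list of dicts, best first, with "score" (0 to 1); they miss things now and then, are a little off and sometimes report something else, mostly with a low value. They report only what shows in the picture. A call takes as long as a camera call. They do not tell look-alikes from the thing itself.
- ctrl.find_in(camera, query): "uv" ([column, row] in pixels, amid what is visible of it).
The state is a dict: "time": time; "qpos": joint angles; "dq": joint speeds; "joint_efforts": joint torques, N m; "eef_pos": TCP position; "tcp_rot": TCP orientation; "contact_force": force on the tool from outside, world axes, zero at the start; "wrist_torque": the same for the moment, N m; "opening": opening from 0.0 (shut) to 1.0 (fully open); "finger_force": force on a finger pad.
Only numpy, scipy, OpenCV 4.12 (cv2) and the standard library are available. Lean on these libraries where they do the work, as an engineer would, in place of code of your own. Each camera call takes 0.05 s, during which the arm holds its last target. There are 200 camera calls.

## Working session

There is one attempt and no reset: what is moved stays moved. The work goes in short steps, Python scripts to look and compute and a tool call to move; the robot and the scene stay as the last step left them, time stands still between calls to the robot, and variables do not carry over. Pictures are saved under pics/ and viewed, at most 10 in all, crops included, and the job is handed in when it is done.

Besides the shell and the picture viewer there is one more tool, called after ">>>" by a JSON object that holds its "fn" and its "kwargs", one argument or row to a line. carry_out: Moves the arm, as the interface text tells. Its arguments: {"type":"object","properties":{"deltas":{"type":"array"},"grip":{"type":"number"},"grip_force":{"type":"number"}},"required":["deltas"]}

```bash
mkdir -p pics; ls; cat > h.py <<'E'
import numpy as np, cv2
from plant import ctrl
def world(cam,uv,D,z=None):
    m=ctrl.camera_model(cam);K=np.array(m["intrinsics"]);T=np.linalg.inv(np.array(m["extrinsics"]))
    r=T[:3,:3]@np.linalg.inv(K)@np.array([uv[0],uv[1],1.]);o=T[:3,3]
    s=D[int(round(uv[1])),int(round(uv[0]))] if z is None else (z-o[2])/r[2]
    return o+s*r
def proj(cam,p):
    m=ctrl.camera_model(cam);q=np.array(m["extrinsics"])@np.append(p,1);q=np.array(m["intrinsics"])@q[:3];return q[:2]/q[2]
E
python3 - <<'E'
from h import *
for c in ("top","scene"):
    I,D=ctrl.read_camera(c);cv2.imwrite(f"pics/{c}0.png",I[...,::-1]);np.save(f"{c}D.npy",D)
    for n in ("tank","keeper","bolt_tab","catch_pad","vial","jug","jar","rack"):
        for r in ctrl.find_in(c,n)[:3]: print(c,n,np.round(r["uv"]),round(r["score"],2),np.round(world(c,r["uv"],D),3))
    print(np.round(np.linalg.inv(ctrl.camera_model(c)["extrinsics"]),2))
s=ctrl.get_state();print(s)
E
```

```text
pics
top tank [270. 221.] 0.87 [ 0.497 -0.154  0.091]
top keeper [269. 222.] 0.74 [ 0.49  -0.149  0.108]
top keeper [211. 180.] 0.58 [0.617 0.074 0.16 ]
top bolt_tab [267. 230.] 0.76 [ 0.457 -0.143  0.123]
top bolt_tab [271. 211.] 0.61 [ 0.524 -0.153  0.143]
top bolt_tab [329. 246.] 0.44 [ 0.427 -0.384  0.043]
top catch_pad [268. 215.] 0.52 [ 0.512 -0.142  0.136]
top vial [300. 205.] 0.63 [ 0.565 -0.258  0.091]
top jug [211. 182.] 0.71 [0.618 0.073 0.137]
top jug [175. 170.] 0.66 [0.656 0.214 0.125]
top jar [290. 169.] 0.81 [ 0.701 -0.214  0.089]
top rack [329. 244.] 0.89 [ 0.433 -0.38   0.052]
top rack [389. 256.] 0.75 [ 0.407 -0.609  0.046]
[[ 0.08 -0.98  0.2   0.23]
 [-1.   -0.08  0.01 -0.11]
 [ 0.   -0.2  -0.98  1.82]
 [ 0.    0.    0.    1.  ]]
scene tank [230. 207.] 0.93 [ 0.537 -0.19   0.091]
scene tank [219. 187.] 0.51 [ 0.462 -0.162  0.122]
scene keeper [230. 204.] 0.92 [ 0.529 -0.179  0.092]
scene bolt_tab [223. 188.] 0.6 [ 0.47  -0.151  0.115]
scene catch_pad [231. 187.] 0.57 [ 0.511 -0.149  0.143]
scene vial [216. 216.] 0.51 [ 0.55  -0.273  0.126]
scene jug [292. 179.] 0.
[... 407 characters left out ...]
y([-1.28296457e+00,  2.86284865e-01,  1.57663072e+00, -1.53625596e-05,
        1.27863753e+00, -1.49983154e-01]), 'dq': array([ 1.35137387e-03,  1.35087333e-04,  1.29083430e-03, -1.11355815e-03,
        5.27216085e-05, -4.09951554e-04]), 'joint_efforts': array([ 1.73462722e-04, -4.05960810e+01, -2.92945147e+01, -1.26959490e-04,
        5.46628544e-04, -4.60505490e-06]), 'eef_pos': array([ 0.28620949, -0.61132424,  0.23137254]), 'tcp_rot': array([ 9.76134812e-01,  2.17165440e-01, -5.97707114e-06,  2.02257850e-05]), 'contact_force': array([-0.61046032, -0.64913761, -0.22615306]), 'wrist_torque': array([ 0.00978819,  0.03223802, -0.00296317]), 'finger_force': 0.0, 'opening': 1.0053549694348791}
```

```bash
python3 - <<'E'
from h import *
I=cv2.imread("pics/top0.png");a=cv2.resize(I[165:270,205:335],None,fx=6,fy=5.7,interpolation=cv2.INTER_CUBIC);cv2.imwrite("pics/top_c.png",a)
I=cv2.imread("pics/scene0.png");a=cv2.resize(I[140:270,150:310],None,fx=5,fy=4.6,interpolation=cv2.INTER_CUBIC);cv2.imwrite("pics/sc_c.png",a)
E
```

```text
(no output)
```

View pics/top_c.png

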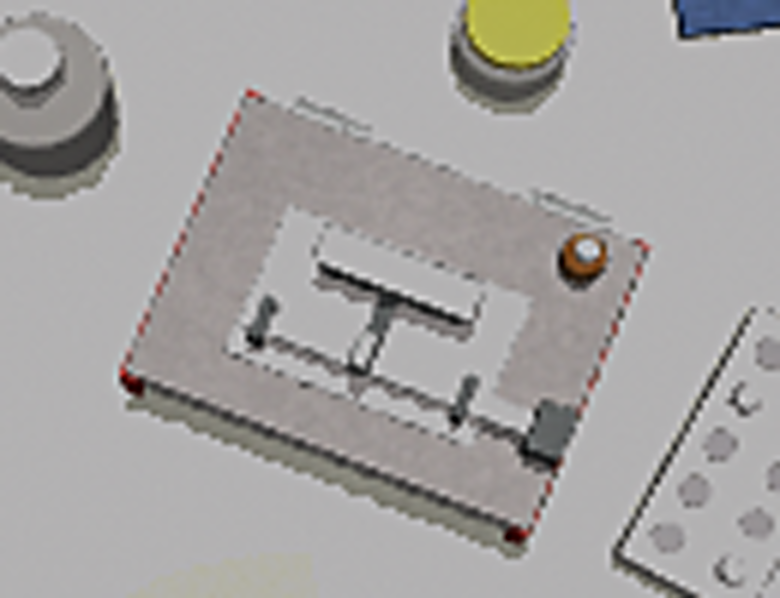

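View pics/sc_c.png

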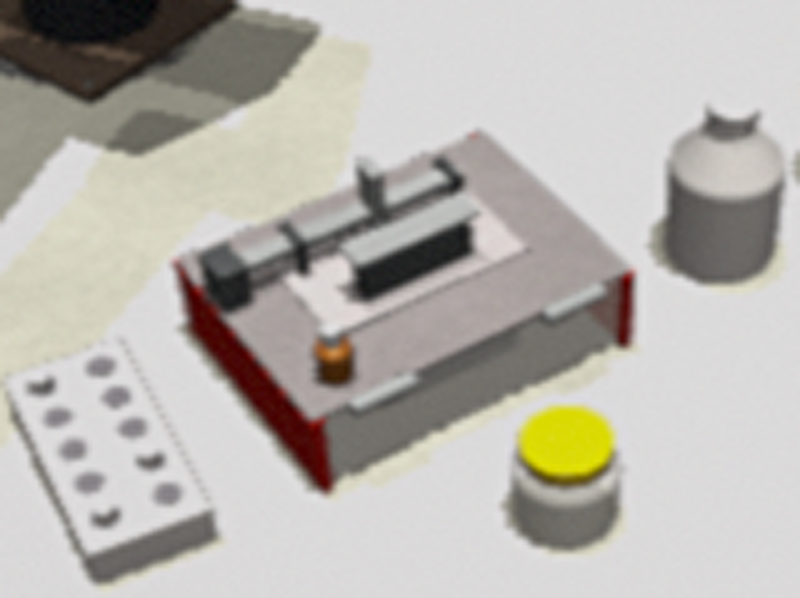

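```bash
cat >> h.py <<'E'
def cloud(cam,D,zlo,zhi,box):
    m=ctrl.camera_model(cam);K=np.array(m["intrinsics"]);T=np.linalg.inv(np.array(m["extrinsics"]))
    v,u=np.nonzero(D>0);d=D[v,u];P=(T[:3,:3]@np.linalg.inv(K)@np.stack([u,v,np.ones_like(u)])*d).T+T[:3,3]
    k=(P[:,2]>zlo)&(P[:,2]<zhi)&(P[:,0]>box[0])&(P[:,0]<box[1])&(P[:,1]>box[2])&(P[:,1]<box[3]);return P[k]
E
python3 - <<'E'
from h import *
cs=[(250,92),(648,245),(527,535),(125,378)]
W=np.array([world("top",(205+x/6,165+y/5.7),None,0.09) for x,y in cs]);print(W.round(3),W.mean(0).round(4))
for i in range(4):
    e=W[(i+1)%4]-W[i];print(np.linalg.norm(e).round(3),np.degrees(np.arctan2(e[1],e[0])).round(1))
for c in("top","scene"):
    D=np.load(c+"D.npy")
    for n,a,b in(("lid",.085,.095),("pad",.139,.149),("tab",.155,.175),("keeper",.128,.138)):
        P=cloud(c,D,a,b,(.33,.66,-.32,-.0));
        if len(P)>2: print(c,n,len(P),P.mean(0).round(4),cv2.minAreaRect((P[:,:2]*1000).astype(np.float32)))
E
```

```text
[[ 0.641 -0.054  0.09 ]
 [ 0.559 -0.309  0.09 ]
 [ 0.365 -0.246  0.09 ]
 [ 0.446  0.007  0.09 ]] [ 0.5027 -0.1506  0.09  ]
0.268 -107.9
0.204 162.0
0.266 72.3
0.205 -17.3
top lid 2411 [ 0.5092 -0.1457  0.0901] ((509.62628173828125, -149.39202880859375), (271.0216064453125, 208.75057983398438), 72.03672790527344)
top pad 181 [ 0.5206 -0.1631  0.1435] ((496.9291076660156, -182.71360778808594), (166.21434020996094, 120.14557647705078), 84.657958984375)
top tab 22 [ 0.4672 -0.1353  0.164 ] ((467.3677978515625, -135.62057495117188), (11.04420280456543, 21.75098991394043), 70.82386016845703)
top keeper 113 [ 0.461  -0.1988  0.1325] ((509.62786865234375, -183.37521362304688), (205.5527801513672, 139.88510131835938), 70.6592788696289)
scene lid 2032 [ 0.5267 -0.161   0.0896] ((508.8631896972656, -153.9707794189453), (271.7032470703125, 212.58949279785156), 71.9404296875)
scene pad 192 [ 0.5181 -0.1642  0.143 ] ((536.7299194335938, -182.83311462402344), (90.88768768310547, 167.08120727539062), 32.93191909790039)
scene tab 24 [ 0.4685 -0.1397  0.162 ] ((467.7196044921875, -139.44261169433594), (10.81045150756836, 25.435012817382812), 71.4398422241211)
scene keeper 77 [ 0.4513 -0.2208  0.1318] ((487.1700439453125, -173.30482482910156), (196.5455780029297, 137.02862548828125), 85.76763153076172)
```

>>> {"fn": "carry_out", "kwargs": {
  "deltas": [0.037,-0.031,0,0,0,-0.164,0.073,-0.063,0,0,0,-0.328,0.11,-0.094,0,0,0,-0.492,0.147,-0.125,0,0,0,-0.656,0.183,-0.157,0,0,0,-0.82],
  "grip": 49
}}

```text
time: 1.52
eef_pos: [0.3859, -0.3901, 0.2316]
tcp_rot: [0.807, 0.59, 0.0, 0.0]
contact_force: [0.2, 0.4, -0.2]
opening: 0.485
finger_force: 0.0
```

>>> {"fn": "carry_out", "kwargs": {
  "deltas": [0.05,0.006,0,0,0,0,0.1,0.012,0,0,0,0,0.15,0.018,0,0,0,0,0.2,0.024,0,0,0,0,0.238,0.029,0.04,0,0,0.005]
}}

```text
time: 2.15
eef_pos: [0.4894, -0.1736, 0.1952]
tcp_rot: [0.81, 0.587, 0.002, 0.005]
contact_force: [0.4, -0.4, 0.3]
opening: 0.488
finger_force: 0.0
```

```bash
python3 - <<'E'
from h import *
for c,b,f in(("top",(215,185,315,250),7),("scene",(170,110,280,230),5)):
    I,D=ctrl.read_camera(c);np.save(c+"1.npy",D)
    a=cv2.resize(I[b[1]:b[3],b[0]:b[2],::-1],None,fx=f,fy=f,interpolation=cv2.INTER_CUBIC);cv2.imwrite(f"pics/{c}1.png",a)
s=ctrl.get_state();print(s["eef_pos"],s["tcp_rot"],s["opening"],s["contact_force"])
E
```

```text
[ 0.48473937 -0.16969913  0.18705521] [ 0.80886864  0.58797507 -0.00122028 -0.00391782] 0.486944620864645 [-0.08840776  0.10626867 -1.53926577]
```

View pics/scene1.png

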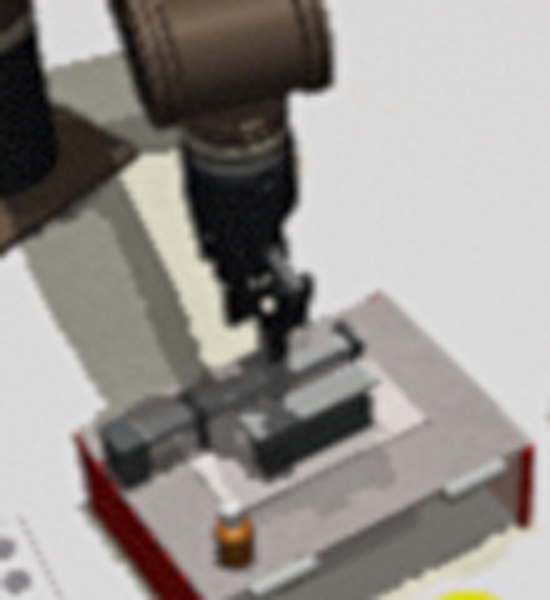

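View pics/top1.png

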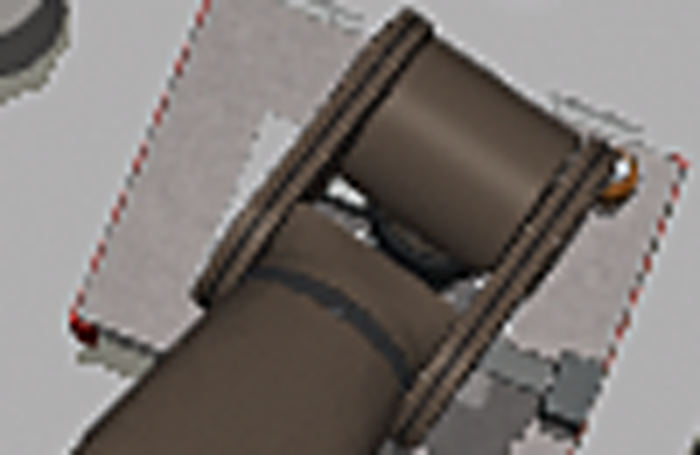

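```bash
python3 - <<'E'
from h import *
s=ctrl.get_state();print(s["eef_pos"],s["tcp_rot"])
e=s["eef_pos"];y=np.array([.951,-.309,0])
for n,p in(("tcp",e),("padfinger",e+.028*y),("tabfinger",e-.028*y),("tab",[.4675,-.137,.165]),("pad",[.5207,-.1543,.144])):
    print(n,np.round(p,3),((proj("scene",p)-[170,110])*5).round())
D=np.load("scene1.npy");P=cloud("scene",D,.15,.26,(.4,.6,-.26,-.08));
for a in np.arange(.15,.26,.01):
    Q=P[(P[:,2]>a)&(P[:,2]<a+.01)]
    if len(Q): q=Q[:,:2]-[.4675,-.137]; print(a.round(2),len(Q),(q@[.951,-.309]).min().round(3),(q@[.951,-.309]).max().round(3),(q@[.309,.951]).min().round(3),(q@[.309,.951]).max().round(3))
E
```

```text
[ 0.48473937 -0.16969913  0.18705521] [ 0.80886864  0.58797507 -0.00122028 -0.00391782]
tcp [ 0.485 -0.17   0.187] [254. 341.]
padfinger [ 0.511 -0.178  0.187] [274. 364.]
tabfinger [ 0.458 -0.161  0.187] [233. 318.]
tab [ 0.468 -0.137  0.165] [268. 328.]
pad [ 0.521 -0.154  0.144] [311. 394.]
0.18 2 0.002 0.006 -0.033 -0.022
0.19 23 -0.0 0.06 -0.036 -0.016
0.2 25 -0.001 0.063 -0.037 -0.019
0.21 21 0.002 0.063 -0.037 -0.019
0.22 13 -0.024 0.053 -0.036 -0.025
0.23 35 -0.025 0.079 -0.038 -0.016
0.24 25 -0.025 0.083 -0.038 -0.012
0.25 49 -0.031 0.085 -0.043 -0.014
```

>>> {"fn": "carry_out", "kwargs": {
  "deltas": [0,0.001,0.015,0,0,0,0,0.001,0.03,0,0,0,0,0.001,0.04,0,0,0,0,0.001,0.04,0,0,0]
}}

```text
time: 2.75
eef_pos: [0.4864, -0.1747, 0.1502]
tcp_rot: [0.811, 0.586, -0.0, -0.001]
contact_force: [-0.0, 0.4, -0.6]
opening: 0.487
finger_force: 0.0
```

>>> {"fn": "carry_out", "kwargs": {
  "deltas": [0,0,0.004,0,0,0,0,0,0.008,0,0,0,0,0,0.01,0,0,0,0,0,0.01,0,0,0]
}}

```text
time: 3.25
eef_pos: [0.4873, -0.1745, 0.1417]
tcp_rot: [0.81, 0.586, -0.0, 0.0]
contact_force: [-1.7, -0.2, 2.4]
opening: 0.49
finger_force: 1.2
```

>>> {"fn": "carry_out", "kwargs": {
  "deltas": [0,0,0.002,0,0,0,0,0,0.004,0,0,0,0,0,0.004,0,0,0]
}}

```text
time: 3.62
eef_pos: [0.4874, -0.1745, 0.1375]
tcp_rot: [0.81, 0.586, 0.0, 0.0]
contact_force: [-0.7, 0.7, 4.7]
opening: 0.49
finger_force: 1.8
```

>>> {"fn": "carry_out", "kwargs": {
  "deltas": [0,0,0.002,0,0,0,0,0,0.004,0,0,0,0,0,0.006,0,0,0,0,0,0.006,0,0,0]
}}

```text
time: 4.12
eef_pos: [0.4876, -0.1746, 0.1331]
tcp_rot: [0.81, 0.586, 0.0, 0.0]
contact_force: [-4.7, 2.6, 12.4]
opening: 0.49
finger_force: 5.9
```

>>> {"fn": "carry_out", "kwargs": {
  "deltas": [0.005,0,0,0,0,0,0.01,0,0,0,0,0,0.015,0,0,0,0,0,0.02,0,0,0,0,0,0.02,0,0,0,0,0]
}}

```text
time: 4.75
eef_pos: [0.4948, -0.1576, 0.1331]
tcp_rot: [0.81, 0.586, -0.0, 0.003]
contact_force: [-2.3, -4.6, 7.7]
opening: 0.496
finger_force: 4.0
```

```bash
cat > look.py <<'E'
from h import *
import sys
I,D=ctrl.read_camera("scene");cv2.imwrite(f"pics/{sys.argv[1]}.png",cv2.resize(I[130:230,170:280,::-1],None,fx=5.5,fy=5.5,interpolation=cv2.INTER_CUBIC))
P=cloud("scene",D,.139,.175,(.4,.6,-.26,-.08));q=P[:,:2]-[.4675,-.137];X=q@[.951,-.309];Y=q@[.309,.951]
k=abs(X)<.02;print("tab side",[(round(x*1e3),round(y*1e3),round(z*1e3)) for x,y,z in zip(X[k],Y[k],P[k,2])])
s=ctrl.get_state();print(s["eef_pos"],s["contact_force"],s["wrist_torque"],s["time"])
E
python3 look.py s2
```

```text
tab side [(6, -13, 175), (1, -23, 171), (3, -20, 171), (6, -18, 172), (7, -15, 171), (8, -11, 171), (10, 0, 165), (10, 4, 164), (5, -22, 169), (10, -20, 172), (10, -16, 169), (7, -11, 165), (7, -23, 166), (8, -19, 164), (10, -17, 165), (12, -14, 165), (6, -23, 160), (9, -20, 161), (9, -16, 159), (11, -14, 159), (9, -8, 155), (5, -23, 155), (12, -22, 160), (13, -19, 159), (11, -14, 154), (11, -10, 152), (7, -4, 146), (4, -23, 149), (11, -22, 154), (7, -16, 148), (8, -13, 146), (12, -11, 148), (11, -6, 145), (4, -23, 144), (8, -21, 146), (7, -16, 142), (13, -16, 147), (4, -24, 139), (8, -22, 141), (10, -19, 141), (11, -15, 140), (14, -13, 141), (12, -24, 140)]
[ 0.49483444 -0.15757477  0.133092  ] [-1.41559352 -4.57570852  7.71091978] [-0.75272341  0.13276566 -0.07048619] 4.8
```

View pics/s2.png

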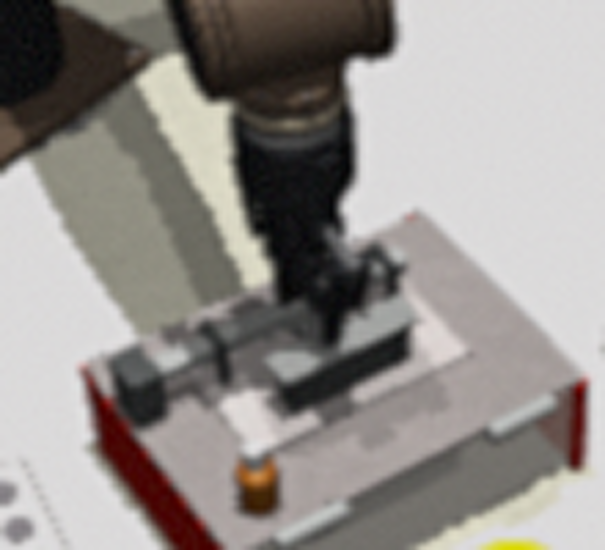

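>>> {"fn": "carry_out", "kwargs": {
  "deltas": [0,0,0.0015,0,0,0,0.006,0,0.0015,0,0,0,0.012,0,0.0015,0,0,0,0.018,0,0.0015,0,0,0,0.024,0,0.0015,0,0,0]
}}

```text
time: 5.42
eef_pos: [0.5028, -0.1364, 0.133]
tcp_rot: [0.81, 0.587, -0.001, 0.005]
contact_force: [-4.1, -8.9, 10.9]
opening: 0.491
finger_force: 6.6
```

>>> {"fn": "carry_out", "kwargs": {
  "deltas": [0.004,0,0,0,0,0,0.008,0,0,0,0,0,0.011,0,0,0,0,0,0.011,0,0,0,0,0]
}}

```text
time: 5.92
eef_pos: [0.5064, -0.1257, 0.1329]
tcp_rot: [0.81, 0.586, -0.0, 0.005]
contact_force: [-3.3, -8.0, 11.4]
opening: 0.492
finger_force: 5.9
```

>>> {"fn": "carry_out", "kwargs": {
  "deltas": [0.003,0,0,0,0,0,0.006,0,0,0,0,0,0.006,0,0,0,0,0]
}}

```text
time: 6.3
eef_pos: [0.5072, -0.1235, 0.133]
tcp_rot: [0.809, 0.588, -0.004, 0.007]
contact_force: [-8.5, -19.2, 10.9]
opening: 0.49
finger_force: 12.8
```

>>> {"fn": "carry_out", "kwargs": {
  "deltas": [0.002,0,0,0,0,0,0.002,0,0,0,0,0]
}}

```text
time: 6.55
eef_pos: [0.5072, -0.1234, 0.133]
tcp_rot: [0.808, 0.589, -0.006, 0.008]
contact_force: [-10.8, -23.7, 11.9]
opening: 0.49
finger_force: 15.3
```

>>> {"fn": "carry_out", "kwargs": {
  "deltas": [-0.004,0,0,0,0,0,-0.01,0,0,0,0,0,-0.01,0,0,0,0,0]
}}

```text
time: 6.92
eef_pos: [0.5068, -0.1245, 0.1329]
tcp_rot: [0.81, 0.586, 0.003, 0.003]
contact_force: [0.7, 2.5, 11.4]
opening: 0.487
finger_force: 5.7
```

Hard stop confirmed (bolt won't move further). Now lift straight up.

>>> {"fn": "carry_out", "kwargs": {
  "deltas": [0,0,-0.006,0,0,0,0,0,-0.015,0,0,0,-0.004,0,-0.04,0,0,0,-0.004,0,-0.08,0,0,0,-0.004,0,-0.12,0,0,0]
}}

```text
time: 7.55
eef_pos: [0.5011, -0.1272, 0.2491]
tcp_rot: [0.81, 0.586, -0.001, -0.002]
contact_force: [-0.2, -0.1, -0.1]
opening: 0.491
finger_force: 0.0
```

>>> {"fn": "carry_out", "kwargs": {
  "deltas": [-0.05,0,-0.01,0,0,0,-0.1,0,-0.01,0,0,0,-0.15,0,-0.01,0,0,0,-0.2,0,-0.01,0,0,0,-0.25,0,-0.01,0,0,0]
}}

```text
time: 8.18
eef_pos: [0.4228, -0.3658, 0.2582]
tcp_rot: [0.81, 0.586, -0.0, -0.002]
contact_force: [0.2, 0.4, -0.2]
opening: 0.489
finger_force: 0.0
```

```bash
python3 - <<'E'
from h import *
for c,b in(("scene",(150,140,310,270)),("top",(205,165,335,270))):
    I,D=ctrl.read_camera(c);cv2.imwrite(f"pics/{c}_e.png",cv2.resize(I[b[1]:b[3],b[0]:b[2],::-1],None,fx=4.6,fy=4.6,interpolation=cv2.INTER_CUBIC))
    for n,a,z in(("tab",.155,.175),("pad",.132,.150)):
        P=cloud(c,D,a,z,(.4,.6,-.26,-.02));q=P[:,:2]-[.4675,-.137];X=q@[.951,-.309];Y=q@[.309,.951]
        k=(abs(X)<.02) if n=="tab" else (abs(X-.056)<.015)&(abs(Y)<.06)
        print(c,n,k.sum(),X[k].mean(),Y[k].mean(),np.median(P[k,2]))
s=ctrl.get_state();print(s["eef_pos"],s["contact_force"],s["time"])
E
```

```text
scene tab 22 0.0015901535776957673 0.03846137721955342 0.16145737655343778
scene pad 166 0.056683791844943605 -0.002472875144155077 0.14280122815055635
top tab 22 -0.0008298187845982855 0.04283742527134296 0.16349132018832002
top pad 192 0.055243383421329895 0.0009615533137372437 0.14297520270996078
[ 0.42187719 -0.36822942  0.25808104] [-0.04059583 -0.17445777 -0.66302311] 8.275
```

View pics/scene_e.png

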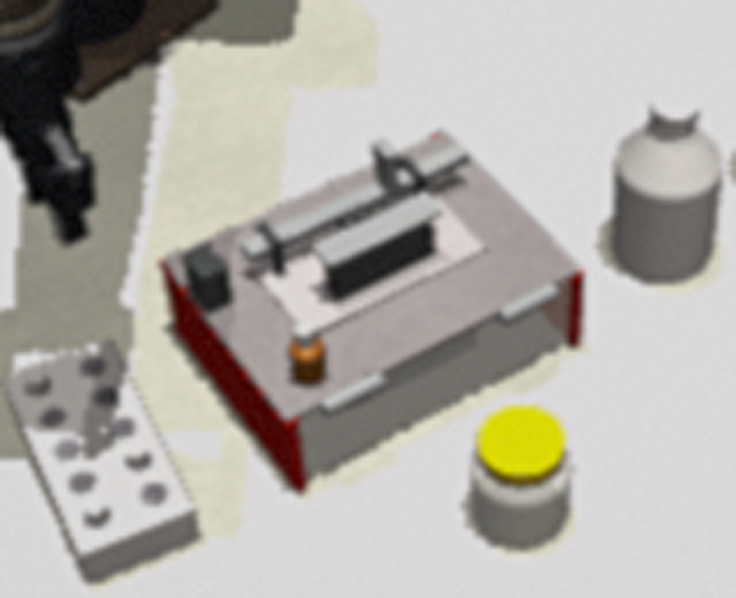

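The picture shows the bolt clear of the keeper, with the tab at about (390,165) against the +y guide. The pad is up, and the vial, jug, jar and rack are in place.

```bash
python3 -c "
from plant import ctrl
print(ctrl.sign_off())"
```

```text
the job is handed in; nothing more can be done
None
```

The tank lid is unlocked and the job is handed in: the bolt was pushed to its stop (about 41 mm by camera), the catch has sprung up behind it, the hand is clear, and the bottle, jug, jar and rack were not touched.

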